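# Close and lock the lamp cover of a microscope light unit

### The arm

A 6-joint arm with a two-finger parallel gripper is mounted at the origin on the work surface. World frame = base frame: x ahead of the robot, y to its left, z up, the work surface at z = 0. Lengths are in m, angles in rad, forces in N, time in s.
With the tool pointing down it reaches from about 0.25 to 0.725 m from the base axis. Payload 4 kg.
Tool frame: the origin (TCP) lies on the front face of the gripper's body, between the roots of the fingers; the fingertips stand 73 mm ahead of it and the grasp point (between the pads) lies 54 mm ahead of it; x points along the fingers, z is the direction in which the jaws open and shut, and the axes are right-handed (so a half turn about x gives the same grasp; the last joint's range is limited). The gripper opens to 85 mm and grips with 20 to 120 N. Pads are 22 mm wide; open, the fingers measure 114 mm over their backs; the gripper's body (76 mm by 85 mm) begins 54 mm behind the grasp point. The pads swing forward as they close: fully open they stand 13 mm farther back than shut.
Start: joints at [-1.202, 0.241, 0.005, 1.335, 0, 1.571], TCP at [0.18, -0.466, 0.304] pointing down, gripper open.
Joint ranges: [-2.72, 2.72], [-1.05, 1.87], [-1.09, 1.28], [-1.99, 2.15], [-1.42, 1.44], [-3.14, 3.14]. Speed limits (rad/s): [2.79, 2.79, 3.14, 3.14, 3.14, 3.14].

### API

Orientations are given as a unit quaternion [x, y, z, w].
In Python, from station import manip gives the robot as it stands.
- The arm moves only by the shell command python3 -m creep 'ROWS' [FORCE]. ROWS is JSON, a list of rows, each a list of 3 entries, a list of its own where there are three numbers: the gripper's target within -1 to 1 (fully open at 1, half-way at 0, shut at -1), then the shift along the tool's x, y, z in m, then the turn, a rotation vector about the tool's x, y, z in rad. In form: [[claw, [tx, ty, tz], [rx, ry, rz]], ...]. A call has 1 to 12 rows; each row is the pose to reach, as a shift and turn from the pose commanded when the call began, along the tool's axes at that moment; what a row does not reach only later rows make up. A row lasts 1/10 s, in which the tool goes at most 50 mm and 8.59 degrees, less where a joint would pass 70% of its speed; a pose out of reach is approached as far as the arm can. A call with a gripper value outside its range is refused whole. The fingers move at their own pace and stop on an object; FORCE is the grip in N (left out, the last holds). Time passes only in rows, so rows that repeat a pose let the fingers close. It gives the time, the measured TCP pose, the force and the opening at its end, in the units of the state.
- manip.observe(): the state, without advancing time (a new reading comes with each control period).
- manip.read_camera(name): name is "side" or "top"; returns a dict with "img" (384x512x3 uint8, red, green, blue), "z_map" (384x512 float32, m along the optical axis (not along the pixel's ray), 0 where there is no reading), "vertical_fov" (degrees; the focal length in pixels is half the picture's height over the tangent of half this angle, whatever the lens; pixels are square), "cx", "cy" (the principal point, pixels), "view" (4x4, takes a point from world to camera coordinates). Camera axes: x right, y down, z forward; pixel columns grow to the right and rows downward; lengths in m; the calibration is good to about 2 mm. A picture is of the moment at which its call begins.
- manip.sign_off(): hands the job in, once; it reports no verdict.
The state is a dict: "time": time; "q": joint angles; "dq": joint speeds; "joint_torque": joint torques, N m; "eef_pos": TCP position; "tool_rot": TCP orientation; "force": force on the tool from outside, world axes, zero at the start; "torque": the same for the moment, N m; "gripper_width": finger opening in m.
Only numpy, scipy, OpenCV 4.12 (cv2) and the standard library are available. Lean on these libraries where they do the work, as an engineer would, in place of code of your own. Each camera call takes 0.05 s, during which the arm holds its last target.

### The job

The access panel on top of the microscope's light unit was left standing open: push it down with the fingertips until it lies fully shut, then set the closed fingertips in the slot of its round quarter-turn fastener and turn it clockwise, seen from above, to its stop so that the panel is locked. Do not turn the fastener before the panel is down, do not open the panel further, pick nothing up, and leave the small things around the unit where they stand.

Things in the scene. Friction and masses are not known exactly. Their poses are not given: they have to be found in the camera images.
- light_unit: white lamp box fixed to the bench, 290 (x) x 270 (y) x 108 mm high. Origin: centre of its underside; z up, -x is its front, towards the robot. A grey hinged panel, 230 (x) x 270 (y) x 8 mm, covers the front 230 mm of its top; hinge line parallel to y at x = +85, z = 100 mm (level with the panel's underside). Behind it a fixed deck, x = 89 to 145 mm, top at z = 108 mm.
- panel (a joint): angle of the grey hinged panel in rad: 0 = lying shut (its top face then level, 108 mm above the bench), grows as its front edge rises; starts 0.35 to 0.65. A stiff friction hinge: the panel stays where it is left; pushing it down near the front edge takes about 5 N. It cannot go below 0.
- panel_left (a point): point on the top face of the panel, 25 mm behind its front edge and 95 mm to the left (+y) of its middle: a clear place to push. Moves with the panel; x axis in the panel towards the hinge, z axis out of the top face. The distance to the hinge line is 205 mm.
- panel_right (a point): the same on the right, 95 mm to -y of the panel's middle.
- fastener (a joint): angle of the round quarter-turn fastener on the panel, rad: 0 = unlocked (slot front to back, its x axis to the hinge), grows clockwise from above, 1.571 = locked, at its stop (slot parallel to the front edge, a tongue below under the front rim). Starts 0 to 0.3, stays where left, friction 0.15 N m (6 N at 27 mm from the axis). Locks only with the panel shut.
- slot (a point): centre of the floor of the fastener's slot, on its axis, 70 mm behind the panel's front edge, mid-width. A 96 mm disc carries two black D-shaped lands, 16 mm tall; between them the straight slot, 38 mm wide, 96 mm long, open-ended. Its floor is 6 mm above the panel's top face (114 mm above the bench when shut). x along the slot, y across, z out of the panel; turns with the fastener.
- objective: bystander: steel microscope objective, 30 mm diameter, 46 mm high, standing on the rear deck; origin under its centre. Leave it.
- dropper: bystander: amber dropper bottle, 32 mm diameter, 70 mm high, standing on the rear deck; origin under its centre. Leave it.
- slide_box: bystander: white slide box 90 x 35 x 32 mm on the bench right of the unit; origin under its centre. Leave it.
- jar: bystander: jar 54 mm diameter, 75 mm high, on the bench left of the unit; origin under its centre. Leave it.
- screwdriver: bystander: screwdriver 160 mm long lying on the bench left of the unit. Leave it.
- beaker: bystander: glass beaker 60 mm diameter, 70 mm high, on the bench right of the unit; origin under its centre. Leave it.
- filter_ring: bystander: black filter ring, 44 mm diameter, 8 mm thick, lying on the bench in front of the unit; origin under its centre. Leave it.

How it is judged:
By the outcome, as a careful person would: the job done as asked, in the order asked, and still so for the second after the job is handed in, with the robot touching nothing.
It also fails if it takes over 48 s, if anything falls off the work surface, if the arm or the gripper's body presses on something with over 40 N, if the wrist force passes 120 N, or if a joint passes its speed limit or range.

## Working session

There is one attempt and no reset: what is moved stays moved. The work goes in short steps, Python scripts to look and compute and a shell command to move; the robot and the scene stay as the last step left them, time stands still between calls to the robot, and variables do not carry over. Pictures are saved under pics/ and viewed, and the job is handed in when it is done.

```bash
mkdir -p pics; ls; cat > h.py <<'E'
import numpy as np, cv2
from station import manip
from scipy.spatial.transform import Rotation as R
def cam(n):
    c=manip.read_camera(n); im=c["img"]; H=im.shape[0]
    f=H/2/np.tan(np.radians(c["vertical_fov"])/2)
    z=c["z_map"]; v,u=np.mgrid[:H,:im.shape[1]]
    P=np.stack([(u-c["cx"])*z/f,(v-c["cy"])*z/f,z,np.ones_like(z)],-1)
    W=(P@np.linalg.inv(c["view"]).T)[...,:3]; W[z==0]=np.nan
    return c,im,W
def save(im,n): cv2.imwrite("pics/"+n,cv2.cvtColor(im,cv2.COLOR_RGB2BGR))
E
python3 - <<'E'
from h import *
o=manip.observe(); print({k:np.round(v,3) for k,v in o.items()})
for n in("side","top"):
    c,im,W=cam(n); save(im,n+"0.png"); np.save(n+"0.npy",W); print(n,c["vertical_fov"],c["cx"],c["cy"],np.round(c["view"],3).tolist())
E
```

```text
pics
{'time': np.float64(0.0), 'q': array([-1.202,  0.241,  0.004,  1.335, -0.   ,  1.571]), 'dq': array([-0.   ,  0.002, -0.   , -0.   , -0.001,  0.   ]), 'joint_torque': array([ 0.0000e+00, -3.7232e+01,  2.5241e+01,  1.7000e-02, -0.0000e+00,
       -0.0000e+00]), 'eef_pos': array([ 0.18 , -0.466,  0.303]), 'tool_rot': array([ 0.4  ,  0.584, -0.399,  0.583]), 'force': array([ 0.427, -0.771,  0.198]), 'torque': array([ 0.016, -0.039,  0.008]), 'gripper_width': np.float64(0.085)}
side 55.46329651987349 259.9328879314228 192.96148522674054 [[0.934, -0.356, 0.001, -0.553], [-0.197, -0.518, -0.832, 0.249], [0.297, 0.778, -0.554, 0.699], [0.0, 0.0, 0.0, 1.0]]
top 48.84192833577364 255.58306705864396 196.0112788948981 [[-0.012, -1.0, 0.006, 0.072], [-0.983, 0.011, -0.184, 0.603], [0.184, -0.008, -0.983, 1.04], [0.0, 0.0, 0.0, 1.0]]
```

View pics/side0.png

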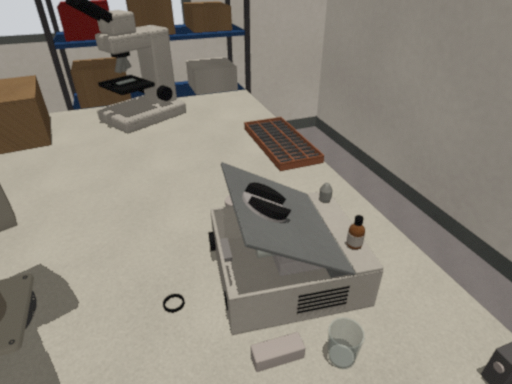

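View pics/top0.png

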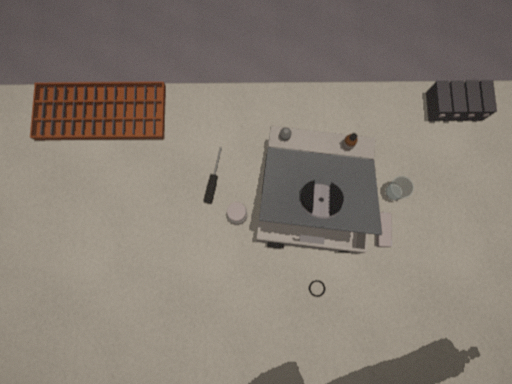

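The side view shows the open panel with its fastener at about (267,200). In the top view the panel corners are at about (267,150), (375,158), (381,233) and (260,225), with the disc at (321,198). The filter ring at (317,288) lies in front.

```bash
python3 - <<'E'
from h import *
im=cv2.imread("pics/top0.png"); W=np.load("top0.npy"); Ws=np.load("side0.npy")
def fit(P):
    P=P[~np.isnan(P).any(1)]
    for _ in range(5):
        c=P.mean(0); n=np.linalg.svd(P-c,full_matrices=False)[2][2]; n*=np.sign(n[2]); d=(P-c)@n
        P=P[abs(d)<max(.003,2*d.std())] if d.std()>.0015 else P
    return c,n,d.std(),len(P)
for nm,WW,poly in(("top",W,[(272,158),(370,164),(374,225),(266,218)]),("side",Ws,[(232,180),(300,208),(335,258),(245,228)])):
    m=np.zeros(im.shape[:2],np.uint8); cv2.fillPoly(m,[np.array(poly)],1)
    if nm=="top": cv2.circle(m,(321,198),26,0,-1)
    else: cv2.ellipse(m,(267,200),(32,28),0,0,360,0,-1)
    c,n,s,k=fit(WW[m>0]); 
    print(nm,c.round(4),n.round(4),s,k,"tilt",np.arccos(n[2]),"dir of lowering (toward hinge?)",np.degrees(np.arctan2(n[1],n[0])))
for p in [(267,152),(375,160),(379,231),(262,223),(321,198),(321,185),(321,212),(285,133),(350,140),(262,233),(360,245),(317,288),(310,290),(237,212),(396,190)]:
    print(p,np.round(W[p[1],p[0]],4))
b=cv2.resize(im[110:310,190:430],None,fx=3,fy=3,interpolation=cv2.INTER_CUBIC); cv2.imwrite("pics/top0z.png",b)
E
```

```text
top [ 0.6012 -0.086   0.1638] [ 0.4869 -0.0635  0.8711] 0.0012960936421774992 4289 tilt 0.5132955131750512 dir of lowering (toward hinge?) -7.435820711398045
side [ 0.6048 -0.1455  0.1603] [ 0.4852 -0.0641  0.8721] 0.00048619990885357073 1541 tilt 0.5113702138875056 dir of lowering (toward hinge?) -7.527050403476942
(267, 152) [0.7047 0.0357 0.1146]
(375, 160) [ 0.7141 -0.2692 -0.0051]
(379, 231) [ 0.4942 -0.2017  0.2142]
(262, 223) [0.5402 0.0483 0.003 ]
(321, 198) [ 0.5732 -0.0824  0.1885]
(321, 185) [ 0.6077 -0.087   0.1681]
(321, 212) [ 0.5384 -0.0781  0.207 ]
(285, 133) [ 0.7418 -0.0076  0.1498]
(350, 140) [ 0.7184 -0.1619  0.1625]
(262, 233) [0.5129 0.0488 0.0075]
(360, 245) [ 0.475  -0.199   0.0539]
(317, 288) [ 0.3678 -0.093   0.0024]
(310, 290) [ 0.363  -0.0743  0.0042]
(237, 212) [0.56   0.1126 0.0757]
(396, 190) [ 0.6268 -0.319   0.0022]
```

View pics/top0z.png

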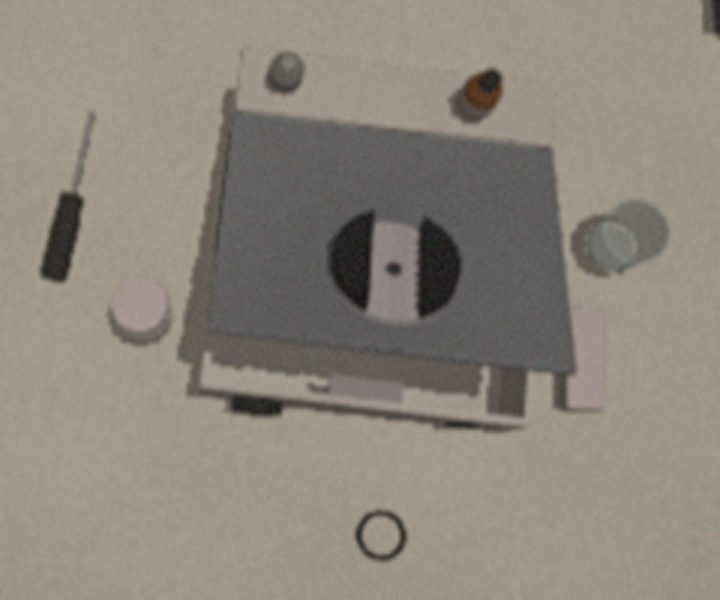

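```bash
cat >> h.py <<'E'
yaw=np.radians(-7.5); U=np.array([np.cos(yaw),np.sin(yaw),0]); V=np.array([-np.sin(yaw),np.cos(yaw),0])
SL=np.array([0.546,-0.0788,0.114]); HG=SL+.16*U; HG[2]=.1
def pp(t,side):  # panel push point, side +1 left
    return HG+U*(-.205*np.cos(t)+.008*np.sin(t))+side*.095*V+np.array([0,0,.205*np.sin(t)+.008*np.cos(t)])
def rel(tip,zang,o=None):
    """shift, rotvec in tool axes from measured pose; tip=world fingertip, zang=heading deg of tool z"""
    o=o or manip.observe(); R0=R.from_quat(o["tool_rot"]); p0=np.array(o["eef_pos"])
    z=np.array([np.cos(np.radians(zang)),np.sin(np.radians(zang)),0]); x=np.array([0,0,-1.]); y=np.cross(z,x)
    R1=R.from_matrix(np.stack([x,y,z],1))
    p1=np.array(tip)+[0,0,.073]
    return R0.inv().apply(p1-p0).round(4).tolist(), (R0.inv()*R1).as_rotvec().round(4).tolist()
E
python3 - <<'E'
from h import *
o=manip.observe(); M=R.from_quat(o["tool_rot"]).as_matrix(); print(M.round(3)); print("z heading",np.degrees(np.arctan2(M[1,2],M[0,2])))
for s in(1,-1): print(s,[pp(t,s).round(4).tolist() for t in(.512,.3,0)])
print(SL,HG)
for zang in(-7.5,172.5,82.5,-97.5): print(zang,rel(pp(.512,-1)+[0,0,.05],zang))
E
```

```text
[[-0.001  0.933  0.36 ]
 [ 0.002  0.36  -0.933]
 [-1.    -0.    -0.002]]
z heading -68.86978595441818
1 [[0.5437, 0.0173, 0.2074], [0.5252, 0.0198, 0.1682], [0.5138, 0.0213, 0.108]]
-1 [[0.5189, -0.1711, 0.2074], [0.5004, -0.1686, 0.1682], [0.489, -0.1671, 0.108]]
[ 0.546  -0.0788  0.114 ] [ 0.70463118 -0.09968419  0.1       ]
-7.5 ([-0.027, 0.4224, -0.153], [-1.0711, -0.0017, -0.001])
172.5 ([-0.027, 0.4224, -0.153], [2.0705, -0.0011, 0.002])
82.5 ([-0.027, 0.4224, -0.153], [-2.6419, -0.0007, -0.0025])
-97.5 ([-0.027, 0.4224, -0.153], [0.4997, -0.0018, 0.0005])
```

```bash
python3 -m creep '[[-1,[-0.01,0.02,-0.01],[-0.06,0,0]],[-1,[-0.02,0.06,-0.02],[-0.16,0,0]],[-1,[-0.027,0.1,-0.035],[-0.27,0,0]],[-1,[-0.027,0.14,-0.05],[-0.38,0,0]],[-1,[-0.027,0.18,-0.065],[-0.49,0,0]],[-1,[-0.027,0.22,-0.08],[-0.6,0,0]],[-1,[-0.027,0.26,-0.095],[-0.71,0,0]],[-1,[-0.027,0.3,-0.11],[-0.82,0,0]],[-1,[-0.027,0.34,-0.123],[-0.93,0,0]],[-1,[-0.027,0.38,-0.138],[-1.02,0,0]],[-1,[-0.027,0.41,-0.149],[-1.06,0,0]],[-1,[-0.027,0.4224,-0.153],[-1.07,0,0]]]' 60
python3 - <<'E'
from h import *
o=manip.observe(); print({k:np.round(v,3).tolist() for k,v in o.items()})
c,im,W=cam("side"); save(im,"side1.png")
c,im,W=cam("top"); save(im,"top1.png")
for t in(.45,.3,.15,0,-.02): print(t,rel(pp(t,-1),-7.5))
E
```

```text
time: 1.3
eef_pos: [0.5208, -0.1691, 0.33]
tool_rot: [0.045, 0.706, -0.045, 0.705]
force: [0.4, 0.5, -0.3]
gripper_width: 0.0001
{'time': 1.3, 'q': [-0.314, 0.328, 0.192, 1.435, 0.001, 1.384], 'dq': [0.159, 0.128, 0.18, 0.068, -0.026, 0.103], 'joint_torque': [0.131, -42.257, 25.67, -0.176, 0.157, -0.079], 'eef_pos': [0.521, -0.169, 0.33], 'tool_rot': [0.045, 0.706, -0.045, 0.705], 'force': [0.439, 0.521, -0.313], 'torque': [0.031, -0.043, -0.0], 'gripper_width': 0.0}
0.45 ([0.0606, -0.0009, -0.007], [0.0012, -0.0015, -0.0001])
0.3 ([0.0888, -0.0009, -0.0194], [0.0012, -0.0015, -0.0001])
0.15 ([0.1185, -0.0008, -0.0273], [0.0012, -0.0015, -0.0001])
0 ([0.149, -0.0008, -0.0308], [0.0012, -0.0015, -0.0001])
-0.02 ([0.1532, -0.0008, -0.0309], [0.0012, -0.0015, -0.0001])
```

View pics/side1.png

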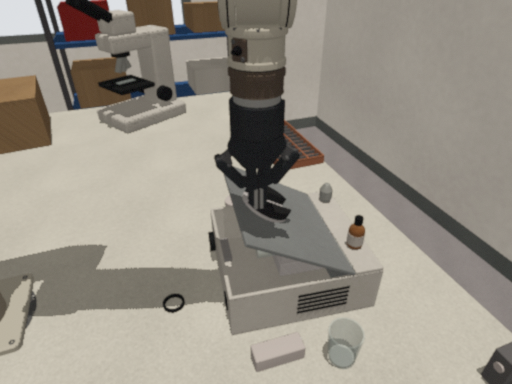

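View pics/top1.png

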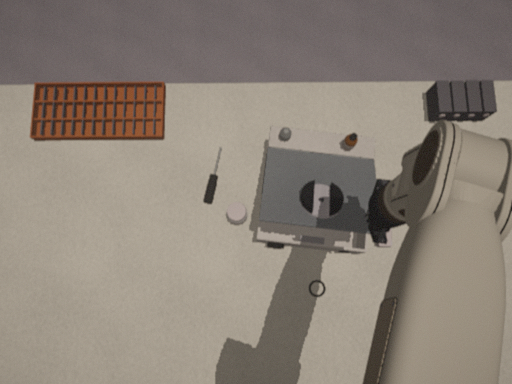

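The side view shows the shut fingertips just above the panel's right front, at about (260,205). The top view confirms the gripper is at the right edge, near (383,200). Next I push the panel down along its arc.

```bash
python3 -m creep '[[-1,[0.025,0,-0.002],[0,0,0]],[-1,[0.045,0,-0.004],[0,0,0]],[-1,[0.055,0,-0.006],[0,0,0]],[-1,[0.065,0,-0.009],[0,0,0]],[-1,[0.075,0,-0.014],[0,0,0]],[-1,[0.085,0,-0.018],[0,0,0]],[-1,[0.095,0,-0.022],[0,0,0]],[-1,[0.105,0,-0.025],[0,0,0]],[-1,[0.115,0,-0.027],[0,0,0]],[-1,[0.125,0,-0.029],[0,0,0]],[-1,[0.133,0,-0.03],[0,0,0]],[-1,[0.14,0,-0.031],[0,0,0]]]'
python3 - <<'E'
from h import *
o=manip.observe(); print({k:np.round(v,3).tolist() for k,v in o.items() if k in("eef_pos","force","q")})
print(rel(pp(0,-1),-7.5))
E
```

```text
time: 2.6
eef_pos: [0.4882, -0.1685, 0.1912]
tool_rot: [0.046, 0.705, -0.048, 0.706]
force: [0.5, -2.8, 4.0]
gripper_width: -0.0003
{'q': [-0.332, 0.349, -0.151, 1.069, -0.002, 1.373], 'eef_pos': [0.488, -0.168, 0.191], 'force': [0.468, -2.806, 4.041]}
([0.0102, 0.0015, 0.0006], [-0.0026, 0.0012, 0.0018])
```

```bash
python3 -m creep '[[-1,[0.003,0,0],[0,0,0]],[-1,[0.006,0,0],[0,0,0]],[-1,[0.008,0,0],[0,0,0]],[-1,[0.009,0,0],[0,0,0]],[-1,[0.01,0,0],[0,0,0]],[-1,[0.01,0,0],[0,0,0]]]'
```

```text
time: 3.2
eef_pos: [0.4883, -0.167, 0.1807]
tool_rot: [0.047, 0.706, -0.046, 0.705]
force: [-1.0, -1.5, 1.7]
gripper_width: 0.0002
```

```bash
python3 -m creep '[[-1,[0.001,0,0],[0,0,0]],[-1,[0.002,0,0],[0,0,0]],[-1,[0.003,0,0],[0,0,0]],[-1,[0.003,0,0],[0,0,0]]]'
```

```text
time: 3.6
eef_pos: [0.4882, -0.167, 0.1805]
tool_rot: [0.047, 0.705, -0.047, 0.706]
force: [-7.1, 0.4, 20.7]
gripper_width: 0.0001
```

```bash
python3 -m creep '[[-1,[-0.02,0,0],[0,0,0]],[-1,[-0.05,0,0],[-0.1,0,0]],[-1,[-0.08,-0.01,-0.01],[-0.24,0,0]],[-1,[-0.1,-0.02,-0.02],[-0.38,0,0]],[-1,[-0.1,-0.03,-0.03],[-0.52,0,0]],[-1,[-0.1,-0.04,-0.04],[-0.66,0,0]],[-1,[-0.1,-0.05,-0.06],[-0.8,0,0]],[-1,[-0.1,-0.06,-0.08],[-0.94,0,0]],[-1,[-0.1,-0.07,-0.1],[-1.08,0,0]],[-1,[-0.1,-0.07,-0.12],[-1.22,0,0]],[-1,[-0.1,-0.07,-0.14],[-1.36,0,0]],[-1,[-0.1,-0.07,-0.15],[-1.5,0,0]]]'
python3 - <<'E'
from h import *
o=manip.observe(); print({k:np.round(v,3).tolist() for k,v in o.items() if k in("eef_pos","force","q")})
c,im,W=cam("top"); save(im,"top2.png"); np.save("top2.npy",W)
save(cv2.resize(im[110:310,190:430],None,fx=3,fy=3,interpolation=cv2.INTER_CUBIC),"top2z.png")
c,im,W=cam("side"); save(im,"side2.png"); np.save("side2.npy",W)
E
```

```text
time: 4.8
eef_pos: [0.3291, -0.2158, 0.2773]
tool_rot: [-0.447, 0.546, 0.449, 0.547]
force: [0.2, 0.2, -0.3]
gripper_width: -0.0001
{'q': [-0.582, 0.046, -0.296, 1.23, 0.002, -0.385], 'eef_pos': [0.329, -0.216, 0.277], 'force': [0.169, 0.249, -0.254]}
```

View pics/top2z.png

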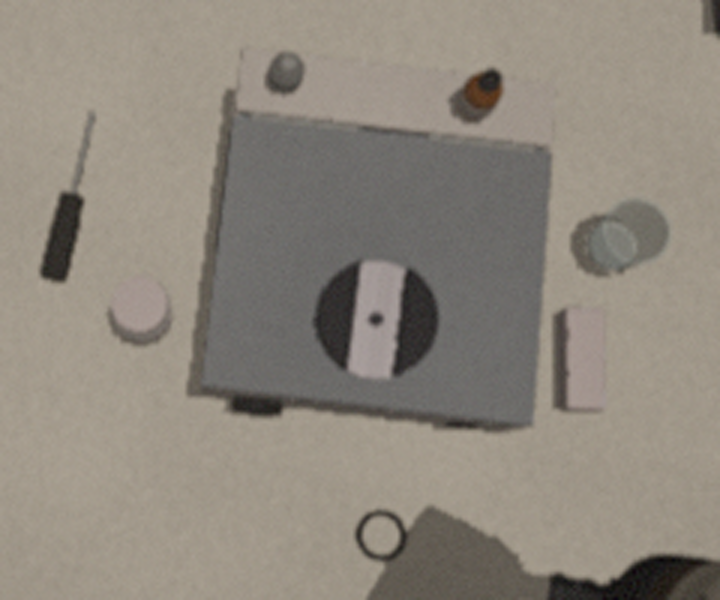

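View pics/side2.png

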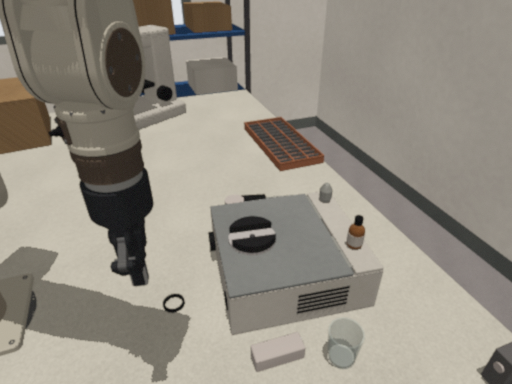

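The panel now lies flat. In the zoomed top view the slot's hub is at (376,319), which is full-picture pixel (315,216), and the slot is nearly front to back. I'll measure its pose precisely from both views.

```bash
python3 - <<'E'
from h import *
W=np.load("top2.npy"); Ws=np.load("side2.npy"); im=cv2.imread("pics/top2.png").astype(int); ims=cv2.imread("pics/side2.png").astype(int)
for nm,I,WW in(("top",im,W),("side",ims,Ws)):
    g=I.mean(2); d=np.hypot(WW[...,0]-.546,WW[...,1]+.0788)
    # lands
    dark=(d<.06)&(WW[...,2]>.112)&(g<70)
    P=WW[dark]; print(nm,"lands n",len(P),"z",np.median(P[:,2]),"centroid",P.mean(0).round(4))
    (cx,cy),r=cv2.minEnclosingCircle((P[:,:2]*1000).astype(np.float32)); print(" circle mm",round(cx,1),round(cy,1),round(r,1))
    lt=(d<.052)&(WW[...,2]>.1105)&(WW[...,2]<.122)&(g>110); Q=WW[lt]; c=Q.mean(0); 
    s=np.linalg.svd((Q-c)[:,:2],full_matrices=False); v=s[2][0]; v*=np.sign(v[0]); print(" slot c",c.round(4),"z med",np.median(Q[:,2]).round(4),"dir",np.degrees(np.arctan2(v[1],v[0])).round(2),len(Q))
    pl=(d>.06)&(d<.1)&(WW[...,2]>.08)&(WW[...,2]<.125); Q=WW[pl]; c=Q.mean(0); n=np.linalg.svd(Q-c,full_matrices=False)[2][2]; n*=np.sign(n[2]); print(" panel z",Q[:,2].mean().round(4),"n",n.round(4),len(Q))
# panel outline in world (top)
m=((abs(W[...,2]-.108)<.012)&(abs(im.mean(2)-100)<25)&(W[...,0]<.70)&(W[...,0]>.4)&(W[...,1]<.08)&(W[...,1]>-.26)).astype(np.uint8)
Q=W[m>0][:,:2]; r=cv2.minAreaRect((Q*1000).astype(np.float32)); print(r)
o=manip.observe(); print(rel(SL-U*.027+[0,0,.07],172.5,o))
E
```

```text
top lands n 629 z 0.12862068827813622 centroid [ 0.5408 -0.0778  0.1282]
 circle mm 541.0 -77.4 48.0
 slot c [ 0.5404 -0.0781  0.1131] z med 0.113 dir -8.46 464
 panel z 0.1064 n [-5.7e-03  3.0e-04  1.0e+00] 2968
side lands n 1005 z 0.128914467809024 centroid [ 0.5419 -0.0856  0.126 ]
 circle mm 544.3 -79.3 47.6
 slot c [ 0.5422 -0.0688  0.1141] z med 0.1141 dir -5.13 287
 panel z 0.1078 n [-0.0095  0.0015  1.    ] 2705
((588.7489624023438, -84.42120361328125), (270.25982666015625, 236.48855590820312), 82.45886993408203)
([0.0207, -0.1574, 0.1761], [-1.6433, 0.0022, 0.0012])
```

```bash
sed -i 's/^SL=.*/SL=np.array([0.542,-0.078,0.114]); HG=SL+.16*U; HG[2]=.1/' h.py
python3 -m creep '[[-1,[0,-0.01,0.01],[-0.14,0,0]],[-1,[0,-0.02,0.02],[-0.28,0,0]],[-1,[0,-0.035,0.035],[-0.42,0,0]],[-1,[0,-0.05,0.05],[-0.56,0,0]],[-1,[0,-0.065,0.07],[-0.7,0,0]],[-1,[0,-0.08,0.09],[-0.84,0,0]],[-1,[0,-0.095,0.11],[-0.98,0,0]],[-1,[0,-0.11,0.13],[-1.12,0,0]],[-1,[0,-0.125,0.15],[-1.26,0,0]],[-1,[0,-0.14,0.165],[-1.4,0,0]],[-1,[0.005,-0.153,0.172],[-1.54,0,0]],[-1,[0.01,-0.157,0.173],[-1.643,0,0]]]'
python3 -m creep '[[-1,[0,0,0],[0,0,0]],[-1,[0,0,0],[0,0,0]]]'
python3 - <<'E'
from h import *
o=manip.observe(); print(o["q"].round(3), o["eef_pos"])
print(rel(SL-U*.029+[0,0,.02],172.2,o),rel(SL-U*.029+[0,0,.004],172.2,o))
E
```

```text
time: 6.1
eef_pos: [0.5214, -0.0773, 0.2671]
tool_rot: [0.706, -0.044, -0.705, -0.045]
force: [0.2, -0.0, -0.1]
gripper_width: -0.0001
time: 6.3
eef_pos: [0.5192, -0.0786, 0.2673]
tool_rot: [-0.705, 0.047, 0.706, 0.048]
force: [-0.4, 0.4, 0.3]
gripper_width: 0.0002
[-1.510e-01  3.090e-01  1.000e-03  1.264e+00  1.000e-03 -1.588e+00] [ 0.51920573 -0.07859139  0.2672835 ]
([0.0603, -0.0035, 0.0064], [0.0024, 0.0013, 0.0007]) ([0.0763, -0.0035, 0.0064], [0.0024, 0.0013, 0.0007])
```

```bash
python3 -m creep '[[-1,[0.01,-0.002,0.004],[0,0,0]],[-1,[0.03,-0.0035,0.0064],[0,0,0]],[-1,[0.045,-0.0035,0.0064],[0,0,0]],[-1,[0.05,-0.0035,0.0064],[0,0,0]],[-1,[0.05,-0.0035,0.0064],[0,0,0]]]'
python3 - <<'E'
from h import *
for n in("side","top"):
    c,im,W=cam(n); s=im[150:290,180:340] if n=="side" else im[140:260,240:420]
    save(cv2.resize(s,None,fx=4,fy=4,interpolation=cv2.INTER_CUBIC),n+"3z.png")
o=manip.observe();print(rel(SL-U*.029+[0,0,.004],172.2,o))
E
```

```text
time: 6.8
eef_pos: [0.5123, -0.0748, 0.2171]
tool_rot: [-0.705, 0.046, 0.706, 0.047]
force: [-0.4, 0.3, 0.6]
gripper_width: 0.0001
([0.0275, -0.0007, 0.0002], [0.0047, -0.001, 0.0001])
```

View pics/side3z.png

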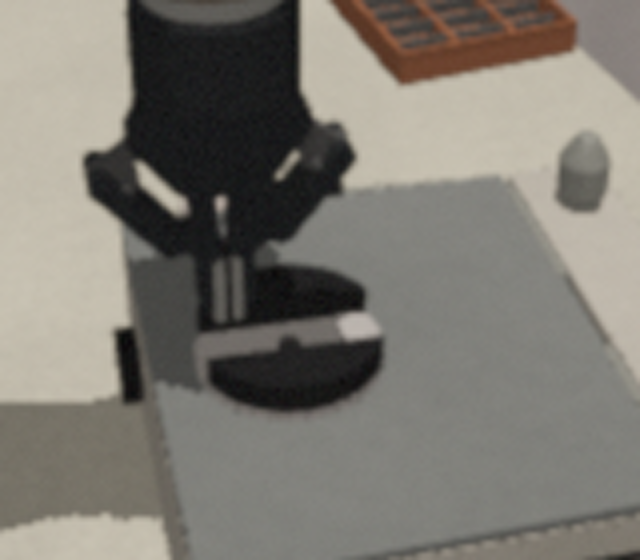

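View pics/top3z.png

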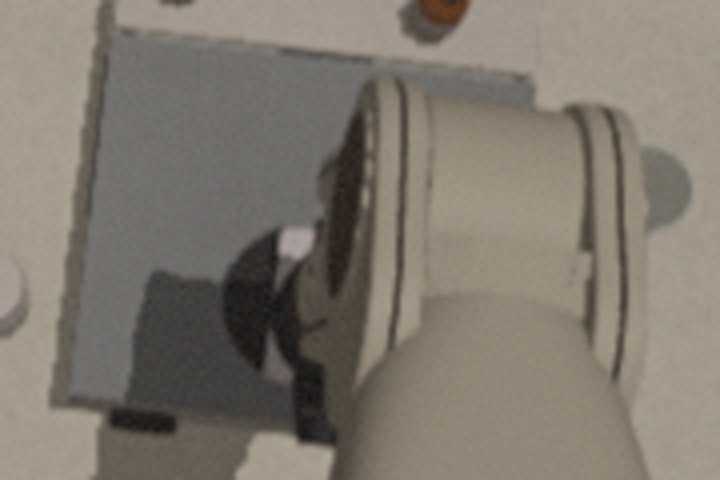

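The side close-up shows the shut tips at (228,320), above the front end of the slot and between the lands. I descend from here.

```bash
python3 -m creep '[[-1,[0.008,0,0],[0,0,0]],[-1,[0.014,0,0],[0,0,0]],[-1,[0.019,0,0],[0,0,0]],[-1,[0.024,0,0],[0,0,0]],[-1,[0.027,0,0],[0,0,0]],[-1,[0.027,0,0],[0,0,0]]]'
python3 - <<'E'
from h import *
o=manip.observe();print(o["force"],o["eef_pos"],o["q"].round(3))
# arc: slot angle a; tip at SL - 0.029*us(a) + lead*vs(a), us=U rotated clockwise by a
for a in np.radians([0,0,8,16,24,32,40,48,56,64,72,80,88,92]):
    y=yaw-a; us=np.array([np.cos(y),np.sin(y),0]); vs=np.array([-np.sin(y),np.cos(y),0])
    t=SL-.029*us+.008*vs+[0,0,.004]
    print(round(np.degrees(a)),rel(t,180+np.degrees(y),o))
E
```

```text
time: 7.5
eef_pos: [0.5129, -0.0748, 0.1902]
tool_rot: [-0.705, 0.046, 0.706, 0.046]
force: [-1.2, -0.4, -0.4]
gripper_width: 0.0003
[-1.15611036 -0.38681042 -0.35791146] [ 0.51286673 -0.07476942  0.19024357] [-0.145  0.355 -0.145  1.072  0.    -1.585]
0 ([-0.0008, -0.0086, -0.0003], [0.0003, 0.0012, 0.0])
0 ([-0.0008, -0.0086, -0.0003], [0.0003, 0.0012, 0.0])
8 ([-0.0008, -0.0126, -0.0017], [0.1399, 0.0012, -0.0001])
16 ([-0.0008, -0.0163, -0.0036], [0.2796, 0.0012, -0.0001])
24 ([-0.0008, -0.0197, -0.0061], [0.4192, 0.0012, -0.0002])
32 ([-0.0008, -0.0227, -0.009], [0.5588, 0.0012, -0.0003])
40 ([-0.0008, -0.0254, -0.0122], [0.6984, 0.0012, -0.0004])
48 ([-0.0008, -0.0275, -0.0159], [0.8381, 0.0012, -0.0005])
56 ([-0.0008, -0.0291, -0.0197], [0.9777, 0.0011, -0.0006])
64 ([-0.0008, -0.0302, -0.0238], [1.1173, 0.0011, -0.0007])
72 ([-0.0008, -0.0306, -0.028], [1.2569, 0.0011, -0.0007])
80 ([-0.0008, -0.0305, -0.0322], [1.3966, 0.001, -0.0008])
88 ([-0.0008, -0.0299, -0.0363], [1.5362, 0.001, -0.0009])
92 ([-0.0008, -0.0293, -0.0383], [1.606, 0.001, -0.001])
```

```bash
python3 -m creep '[[-1,[0,-0.004,0],[0,0,0]],[-1,[0,-0.0085,0],[0,0,0]],[-1,[0,-0.0125,-0.0017],[0.14,0,0]],[-1,[0,-0.0163,-0.0036],[0.28,0,0]],[-1,[0,-0.0197,-0.0061],[0.42,0,0]],[-1,[0,-0.0227,-0.009],[0.56,0,0]],[-1,[0,-0.0254,-0.0122],[0.7,0,0]],[-1,[0,-0.0275,-0.0159],[0.84,0,0]],[-1,[0,-0.0291,-0.0197],[0.98,0,0]],[-1,[0,-0.0302,-0.0238],[1.117,0,0]],[-1,[0,-0.0306,-0.028],[1.257,0,0]]]'
python3 - <<'E'
from h import *
o=manip.observe();print(o["force"].round(1),o["torque"].round(2),o["eef_pos"],o["q"].round(3))
for n in("side","top"):
    c,im,W=cam(n); s=im[150:290,180:340] if n=="side" else im[140:260,240:420]
    save(cv2.resize(s,None,fx=4,fy=4,interpolation=cv2.INTER_CUBIC),n+"4z.png")
for a,l in [(76,8),(80,8),(84,8),(88,8),(90,8),(90,9),(90,10),(90,11),(90,12)]:
    y=yaw-np.radians(a); us=np.array([np.cos(y),np.sin(y),0]); vs=np.array([-np.sin(y),np.cos(y),0])
    t=SL-.029*us+l*.001*vs+[0,0,.004]
    print(a,l,rel(t,180+np.degrees(y),o))
E
```

```text
time: 8.6
eef_pos: [0.5433, -0.0472, 0.1906]
tool_rot: [-0.541, 0.454, 0.544, 0.453]
force: [-4.0, 2.9, 0.8]
gripper_width: 0.0
[-4.   2.9  0.8] [ 0.29  0.95 -0.  ] [ 0.54334827 -0.04722201  0.19062357] [-8.700e-02  4.060e-01 -6.700e-02  1.102e+00  1.000e-03 -2.650e-01]
76 8 ([-0.0004, -0.0031, -0.0016], [0.0648, 0.0017, -0.0039])
80 8 ([-0.0004, -0.005, -0.0024], [0.1346, 0.0015, -0.0039])
84 8 ([-0.0004, -0.0069, -0.0033], [0.2045, 0.0014, -0.004])
88 8 ([-0.0004, -0.0088, -0.0043], [0.2743, 0.0013, -0.004])
90 8 ([-0.0004, -0.0097, -0.0049], [0.3092, 0.0012, -0.0041])
90 9 ([-0.0004, -0.0106, -0.0052], [0.3092, 0.0012, -0.0041])
90 10 ([-0.0004, -0.0116, -0.0055], [0.3092, 0.0012, -0.0041])
90 11 ([-0.0004, -0.0125, -0.0058], [0.3092, 0.0012, -0.0041])
90 12 ([-0.0004, -0.0135, -0.0061], [0.3092, 0.0012, -0.0041])
```

View pics/side4z.png

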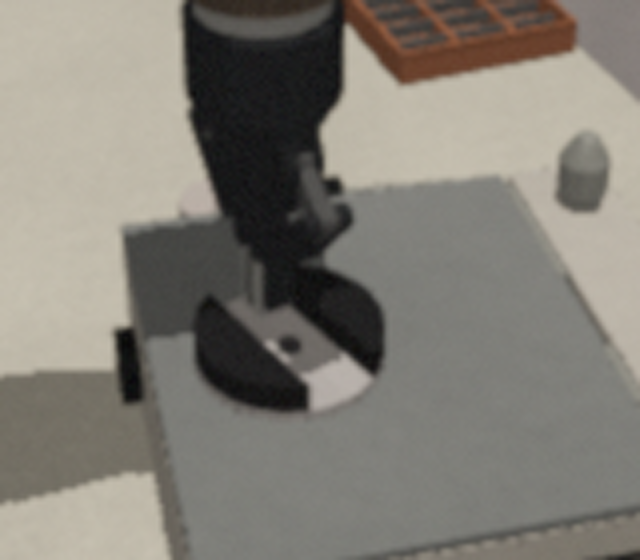

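View pics/top4z.png

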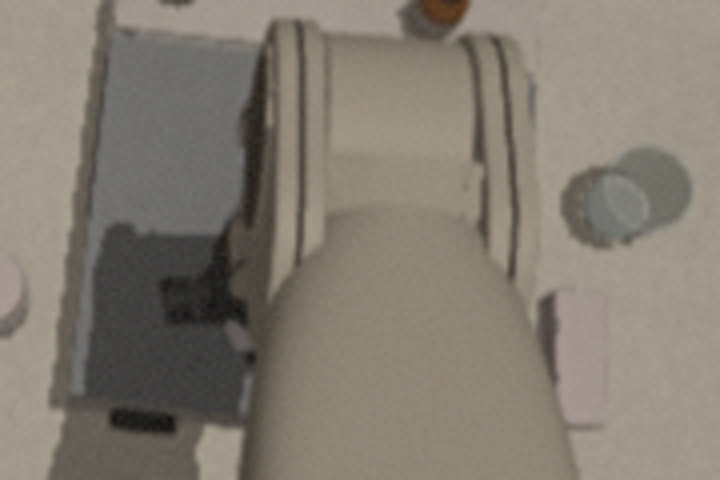

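The fastener follows the tips: in the side close-up the slot now runs from (240,300) to (345,385), roughly 65° turned. I continue until the stop shows as a rise in force.

```bash
python3 -m creep '[[-1,[0,-0.0031,-0.0016],[0.065,0,0]],[-1,[0,-0.005,-0.0024],[0.135,0,0]],[-1,[0,-0.0069,-0.0033],[0.2,0,0]],[-1,[0,-0.0088,-0.0043],[0.27,0,0]],[-1,[0,-0.0097,-0.0049],[0.31,0,0]],[-1,[0,-0.0106,-0.0052],[0.31,0,0]],[-1,[0,-0.0106,-0.0052],[0.31,0,0]]]'
python3 - <<'E'
from h import *
o=manip.observe();print(o["force"].round(1),o["torque"].round(2))
y=yaw-np.pi/2
t=np.array(o["eef_pos"])-SL; us=np.array([np.cos(y),np.sin(y),0]); vs=np.array([-np.sin(y),np.cos(y),0]); print("along",t@us,"lead",t@vs, "F lead",o["force"]@vs)
print(rel(SL-.029*us+.012*vs+[0,0,.004],180+np.degrees(y),o))
E
```

```text
time: 9.4
eef_pos: [0.5553, -0.0509, 0.1906]
tool_rot: [-0.467, 0.531, 0.469, 0.529]
force: [-5.0, 1.9, 1.3]
gripper_width: 0.0003
[-5.   1.9  1.3] [ 0.33  1.03 -0.04]
along -0.02856698113820036 lead 0.00966380522495845 F lead -5.220381900952143
([-0.0004, -0.0023, 0.0004], [0.007, 0.0002, -0.0024])
```

```bash
python3 -m creep '[[-1,[0,-0.001,0],[0,0,0]],[-1,[0,-0.002,0],[0,0,0]],[-1,[0,-0.002,0],[0,0,0]]]'; python3 -m creep '[[-1,[0,-0.001,0],[0,0,0]],[-1,[0,-0.002,0],[0,0,0]],[-1,[0,-0.002,0],[0,0,0]]]'
```

```text
time: 9.7
eef_pos: [0.5557, -0.051, 0.1905]
tool_rot: [-0.466, 0.531, 0.47, 0.529]
force: [-10.1, 2.0, 4.3]
gripper_width: 0.0001
time: 10.0
eef_pos: [0.556, -0.0511, 0.1905]
tool_rot: [-0.465, 0.532, 0.471, 0.528]
force: [-14.0, 3.5, 8.9]
gripper_width: 0.0002
```

```bash
python3 -m creep '[[-1,[0,-0.001,0],[0,0,0]],[-1,[0,-0.002,0],[0,0,0]],[-1,[0,-0.003,0],[0,0,0]],[-1,[0,-0.003,0],[0,0,0]]]'
python3 - <<'E'
from h import *
for n in("side",):
    c,im,W=cam(n); s=im[150:290,180:340]
    save(cv2.resize(s,None,fx=4,fy=4,interpolation=cv2.INTER_CUBIC),n+"5z.png")
E
```

```text
time: 10.4
eef_pos: [0.5565, -0.0511, 0.1904]
tool_rot: [-0.464, 0.534, 0.472, 0.527]
force: [-22.0, 4.0, 14.1]
gripper_width: 0.0001
```

View pics/side5z.png

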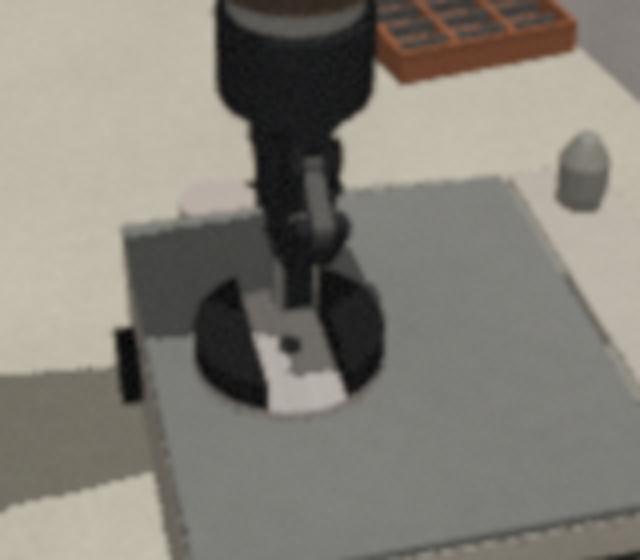

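In the side close-up the slot lies nearly parallel to the front edge, and at 22 N the tips barely move, so the stop is reached. I release the side load, lift out, and check.

```bash
python3 -m creep '[[-1,[0,0.004,0],[0,0,0]],[-1,[0,0.009,0],[0,0,0]],[-1,[0,0.011,0],[0,0,0]],[-1,[-0.01,0.011,0],[0,0,0]],[-1,[-0.03,0.011,0],[0,0,0]],[-1,[-0.06,0.011,0],[0,0,0]],[-1,[-0.1,0.03,0],[0,0,0]],[-1,[-0.12,0.07,0],[0,0,0]],[-1,[-0.12,0.11,0],[0,0,0]],[-1,[-0.12,0.15,0],[0,0,0]],[-1,[-0.12,0.18,0],[0,0,0]],[-1,[-0.12,0.2,0],[0,0,0]]]'
python3 -m creep '[[-1,[0,0,-0.03],[0,0,0]],[-1,[0,0,-0.06],[0,0,0]],[-1,[0,0,-0.09],[0,0,0]],[-1,[0,0,-0.12],[0,0,0]],[-1,[0,0,-0.15],[0,0,0]],[-1,[0,0,-0.15],[0,0,0]]]'
python3 - <<'E'
from h import *
print(manip.observe()["force"].round(1))
c,im,W=cam("top"); save(cv2.resize(im[110:310,190:430],None,fx=3,fy=3,interpolation=cv2.INTER_CUBIC),"top6z.png")
g=im.mean(2); d=np.hypot(W[...,0]-SL[0],W[...,1]-SL[1])
lt=(d<.05)&(W[...,2]>.1105)&(W[...,2]<.122)&(g>110); Q=W[lt]; c0=Q.mean(0); v=np.linalg.svd((Q-c0)[:,:2],full_matrices=False)[2][0]
print("slot dir",np.degrees(np.arctan2(v[1],v[0])),len(Q),"locked dir expected",-97.5)
pl=(d>.06)&(d<.1)&(W[...,2]>.08)&(W[...,2]<.125); Q=W[pl]; n=np.linalg.svd(Q-Q.mean(0),full_matrices=False)[2][2]; print("panel",Q[:,2].mean(),n)
c,im,W=cam("side"); save(im,"side6.png")
E
```

```text
time: 11.65
eef_pos: [0.3636, -0.0268, 0.3122]
tool_rot: [-0.468, 0.53, 0.467, 0.531]
force: [-0.9, -0.2, 0.2]
gripper_width: 0.0001
time: 12.25
eef_pos: [0.3464, -0.1787, 0.3121]
tool_rot: [-0.468, 0.532, 0.465, 0.532]
force: [-0.7, 0.8, -0.1]
gripper_width: -0.0001
[-0.7  0.8 -0.1]
slot dir -97.34169927162108 495 locked dir expected -97.5
panel 0.10641645580220963 [ 0.00748257 -0.00195489 -0.99997009]
```

View pics/top6z.png

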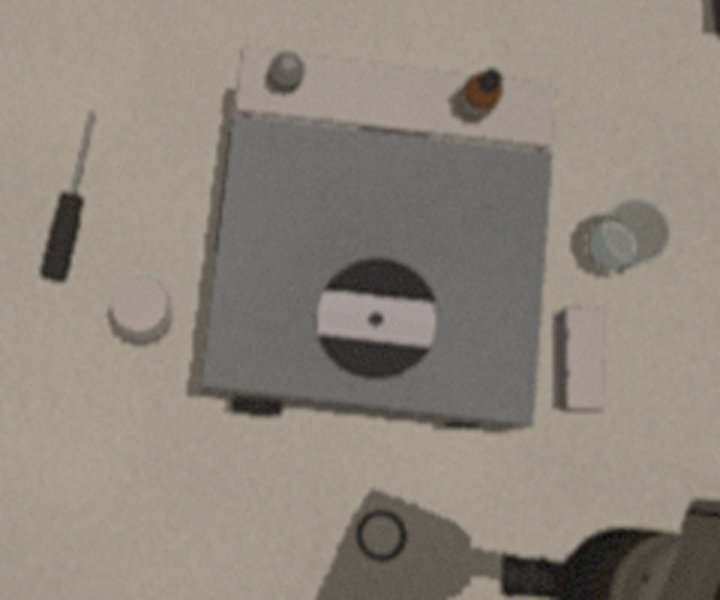

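View pics/side6.png

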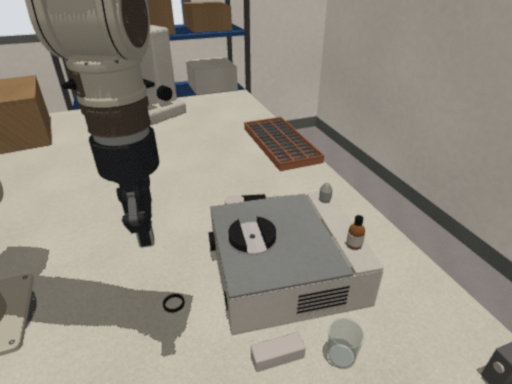

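The zoomed top view shows the slot across the panel, from (318,315) to (435,325), parallel to the front edge. The panel is flat, and nothing around the unit has moved.

```bash
python3 -c "
from station import manip; print(manip.sign_off())"
```

```text
the job is handed in; nothing more can be done
None
```

The panel is shut and its fastener is turned clockwise to the stop. I handed the job in at about 12.3 s.

- **Panel:** I pushed it down near its right front with the closed fingertips until it stopped moving, at about 21 N upward. After locking, the top view put it level within about 0.5°, with its top at 106.4 mm. That is 1.6 mm below the stated 108 mm and within the 2 mm calibration error.
- **Fastener:** I set the closed tips in the front end of the slot and swept them clockwise around the axis. They stopped giving way at about 22 N sideways. The slot's final heading was −97.3°, against −97.5° expected for locked.
- **Disagreement:** Before the turn, the two cameras gave the slot's heading as −8.5° (top) and −5.1° (side). I used the top view because it sees the whole slot. After the turn I measured the heading only from the top view.
- **Surroundings:** In the last pictures the small things around the unit stand where they were. The arm is clear of everything, and the force reading is about zero.

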